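# Swing the bench magnifier over the square specimen tray

## Task

On the sorting bench, take the upright grip pin of the bench magnifier and swing its arm round until the lens is centred above the square specimen tray, not above either of the round dishes. The stiff pivot keeps the arm where it is left: let go of it there. Leave the square tray standing where it is.

Things in the scene. Friction and masses are not known exactly. Their poses are not given: they have to be found in the camera images.
- pivot (a point): point on the vertical swing axis of the bench magnifier, 130 mm above the bench. Fixed heavy stand: round grey foot 100 mm across, steel post, black hub 34 mm across (top 146 mm up) carrying a level arm. The arm swings only about this axis, 80 degrees or more either side of pointing at -x. Stiff pivot (0.3 N m, 1.7 N at the pin), no spring: the arm stays where it is left.
- lens (a point): centre of the magnifier's round lens (glass disc in a grey ring 98 mm across, 10 mm thick), 130 mm above the bench and 130 mm from the swing axis. It starts swung out to the +y side of the stand. The bench things below it are under 60 mm tall, so its swing is free.
- grip (a point): grip point on the black upright pin, 14 mm in diameter, at the outer end of the magnifier's arm, 180 mm from the swing axis; pivot, lens and pin lie on one line seen from above. The pin stands on the arm from 135 to 185 mm above the bench; this point is on its axis at 165 mm. Pinch it from above in any direction; being round, it turns between the fingers as the arm swings.
- square_tray: square black plastic tray, 60 x 60 mm, 14 mm high, with a brown potsherd in it; loose, about 80 g. Origin at the centre of its underside, x and y along its sides. Its centre is 120 to 140 mm from the swing axis, below the lens's path. Two round black dishes 62 mm across stand elsewhere below that path; the three swap places.

How it is judged:
By the outcome, as a careful person would: the job done as asked, in the order asked, and still so for the second after the job is handed in, with the robot touching nothing.
It also fails if it takes over 29 s, if anything falls off the work surface, if the arm or the gripper's body presses on something with over 40 N, if the wrist force passes 120 N, or if a joint passes its speed limit or range.

## Robot

A 6-joint arm with a two-finger parallel gripper is mounted at the origin on the work surface. World frame = base frame: x ahead of the robot, y to its left, z up, the work surface at z = 0. Lengths are in m, angles in rad, forces in N, time in s.
With the tool pointing down it reaches from about 0.3 to 0.875 m from the base axis. Payload 4.2 kg.
Tool frame: the origin (TCP) lies midway between the tips of the shut fingers; the grasp point (between the pads) lies 19 mm behind it (bot.hold_point_z is the distance from the TCP to the grasp point, in m); z points along the fingers, y is the line along which they close (so a half turn about z gives the same grasp; the last joint's range is limited). The gripper opens to 85 mm and grips with 20 to 120 N. Pads are 22 mm wide; open, the fingers measure 114 mm over their backs; the gripper's body (76 mm by 85 mm) begins 54 mm behind the grasp point. The pads swing forward as they close: fully open they stand 13 mm farther back than shut.
Start: joints at [-1.354, 0.32, 1.565, -0, 1.257, -0.02], TCP at [0.135, -0.559, 0.231] pointing down, gripper open.
Joint ranges: [-3.11, 3.11], [-0.84, 2.01], [0.21, 2.61], [-1.34, 4.49], [0.05, 2.63], [-2.56, 2.56]. Speed limits (rad/s): [2.57, 2.57, 3.14, 3.14, 3.14, 3.14].

## Interface

Orientations are given as a unit quaternion [x, y, z, w].
In Python, from workcell import get_obs, get_image, calibration, workorder, bot gives the robot as it stands.
- The arm moves only by the shell command python3 -m inch 'ROWS'. ROWS is JSON, one flat list of numbers, 7 for each row, row after row: the opening, from 0 (shut) to 1 (fully open), then the shift along the tool's x, y, z in cm, then the turn, a rotation vector about the tool's x, y, z in degrees. A call has 1 to 8 rows; each row shifts and turns the commanded pose from where the row before left it, along the tool's axes as they then stand; what a row does not reach is not made up. A row lasts 1/8 s, in which the tool goes at most 62.5 mm and 10.7 degrees, less where a joint would pass 70% of its speed; a pose out of reach is approached as far as the arm can. A call with a gripper value outside its range is refused whole. The fingers move at their own pace and stop on an object; the grip force is fixed at half the most. Time passes only in rows, so rows that do not move let the fingers close. It gives the time, the measured TCP pose, the force, the opening and the grip force at its end, in the units of the state.
- get_obs(): the state, without advancing time (a new reading comes with each control period).
- get_image(name): name is "side" or "top"; returns the picture (480x640x3 uint8, red, green, blue); there is no depth.
- calibration(name): a dict with "camera_matrix" (3x3 intrinsics, pixels), "world_from_camera" (4x4, takes a point from camera to world coordinates). Camera axes: x right, y up, looking along -z (the intrinsics and any distortion apply to the point x, -y, -z); pixel columns grow to the right and rows downward; lengths in m; the calibration is good to about 2 mm. A picture is of the moment at which its call begins. calibration takes no time and is no camera call.
- workorder.sign_off(): hands the job in; it is judged then, once.
The state is a dict: "t": time; "joint_pos": joint angles; "joint_velocities": joint speeds; "joint_efforts": joint torques, N m; "ee_pos": TCP position; "orientation": TCP orientation; "contact_force": force on the tool from outside, world axes, zero at the start; "moment": the same for the moment, N m; "opening": finger opening in m; "finger_force": force on a finger pad.
Only numpy, scipy, OpenCV 4.12 (cv2) and the standard library are available. Lean on these libraries where they do the work, as an engineer would, in place of code of your own. Each camera call takes 0.05 s, during which the arm holds its last target. There are 200 camera calls.

## Working session

There is one attempt and no reset: what is moved stays moved. The work goes in short steps, Python scripts to look and compute and a shell command to move; the robot and the scene stay as the last step left them, time stands still between calls to the robot, and variables do not carry over. Pictures are saved under pics/ and viewed, at most 10 in all, crops included, and the job is handed in when it is done.

```bash
mkdir -p pics; cat > h.py <<'E'
import numpy as np, cv2
from workcell import get_obs, get_image, calibration, workorder, bot
def ray(n,u,v):
    c=calibration(n);K=np.array(c["camera_matrix"]);T=np.array(c["world_from_camera"])
    d=np.linalg.inv(K)@[u,v,1];d=T[:3,:3]@(d*[1,-1,-1]);return T[:3,3],d
def atz(n,u,v,z):
    o,d=ray(n,u,v);return o+d*(z-o[2])/d[2]
def proj(n,p):
    c=calibration(n);K=np.array(c["camera_matrix"]);T=np.array(c["world_from_camera"])
    q=(T[:3,:3].T@(np.array(p)-T[:3,3]))*[1,-1,-1];q=K@q;return q[:2]/q[2]
E
python3 - <<'E'
from h import *
for n in("top","side"):
    cv2.imwrite(f"pics/{n}1.png",get_image(n)[:,:,::-1]);c=calibration(n);print({k:np.round(v,3).tolist() if not isinstance(v,str) else v for k,v in c.items()})
o=get_obs();print(o["t"],o["ee_pos"],o["orientation"])
E
```

```text
{'camera_matrix': [[502.008, 0.0, 316.092], [0.0, 502.008, 247.619], [0.0, 0.0, 1.0]], 'world_from_camera': [[-0.006, 0.997, -0.074, 0.495], [-1.0, -0.006, 0.001, -0.01], [0.001, 0.074, 0.997, 0.785], [0.0, 0.0, 0.0, 1.0]]}
{'camera_matrix': [[508.523, 0.0, 319.609], [0.0, 508.523, 238.382], [0.0, 0.0, 1.0]], 'world_from_camera': [[0.997, 0.035, -0.076, 0.508], [-0.082, 0.543, -0.835, -0.554], [0.012, 0.839, 0.544, 0.452], [0.0, 0.0, 0.0, 1.0]]}
0.1 [ 0.13480008 -0.55853681  0.23055093] [ 9.92999014e-01  1.18119858e-01 -7.38641271e-05 -8.07990201e-04]
```

View pics/top1.png

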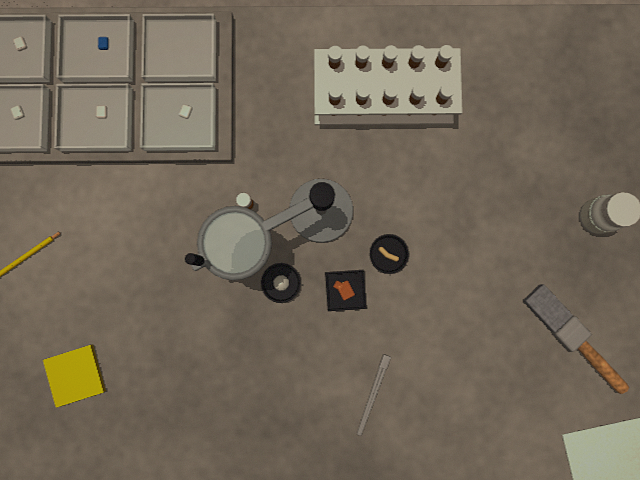

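View pics/side1.png

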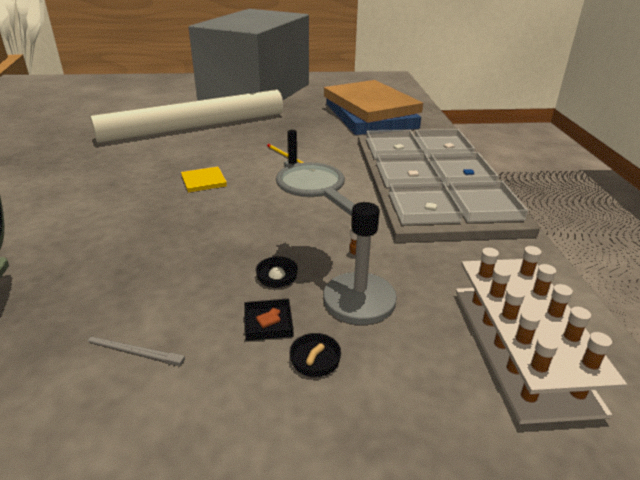

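Top view: hub top about (322,194), lens (234,243), pin (187–203,260), square tray centre (346,290) with the dishes at (281,283) and (389,254). Side view: pin (292,130–165), hub (365,205–233), tray (268,319).

```bash
python3 - <<'E'
from h import *
for n,boxes in(("top",dict(tray=(318,262,374,318),hub=(305,178,340,212),pin=(180,248,207,270))),("side",dict(tray=(238,294,298,345),hub=(348,200,382,240),pin=(284,125,300,168)))):
    im=cv2.imread(f"pics/{n}1.png").max(2)
    for k,(a,b,c,d) in boxes.items():
        m=(im[b:d,a:c]<48).astype(np.uint8)
        cs,_=cv2.findContours(m,cv2.RETR_EXTERNAL,cv2.CHAIN_APPROX_NONE)
        q=max(cs,key=cv2.contourArea)[:,0]+[a,b]
        r=cv2.minAreaRect(q.astype(np.float32));print(n,k,np.round(r[0],1),np.round(r[1],1),r[2],q.min(0),q.max(0))
        if k=="tray":
            P=np.array([atz(n,*p,.014)[:2] for p in cv2.boxPoints(r)]) if n=="top" else np.array([atz(n,*p,.012)[:2] for p in cv2.approxPolyDP(q.reshape(-1,1,2),6,True)[:,0]])
            print(np.round(P,4).tolist(),P.mean(0))
print("foot",atz("top",321.5,210.5,.01))
print("hub146",atz("top",322,193.5,.146),"lens",atz("top",234,243,.133))
im=cv2.imread("pics/top1.png")[160:330,170:420];cv2.imwrite("pics/c1.png",cv2.resize(im,(750,510),interpolation=cv2.INTER_CUBIC))
E
```

```text
top tray [345.5 290.2] [39. 39.] 86.18592071533203 [325 270] [366 310]
[[0.5149, -0.0246], [0.5185, -0.0844], [0.459, -0.0876], [0.4554, -0.0281]] [ 0.48693327 -0.05615844]
top hub [321.5 196. ] [28. 25.] 90.0 [309 182] [334 210]
top pin [194.4 259.5] [19.4 10.9] 14.03624439239502 [185 253] [204 265]
side tray [267.6 319.5] [38.5 47.5] 85.03025817871094 [244 299] [292 340]
[[0.5143, -0.0268], [0.4573, -0.0291], [0.4612, -0.0985], [0.5171, -0.0955]] [ 0.4874743  -0.06247679]
side hub [365. 219.] [32. 26.] 90.0 [352 203] [378 235]
side pin [292. 147.] [34.  8.] 90.0 [288 130] [296 164]
foot [ 0.61071033 -0.02033597  0.01      ]
hub146 [ 0.61248701 -0.01939478  0.146     ] lens [0.55036629 0.09561533 0.133     ]
```

View pics/c1.png

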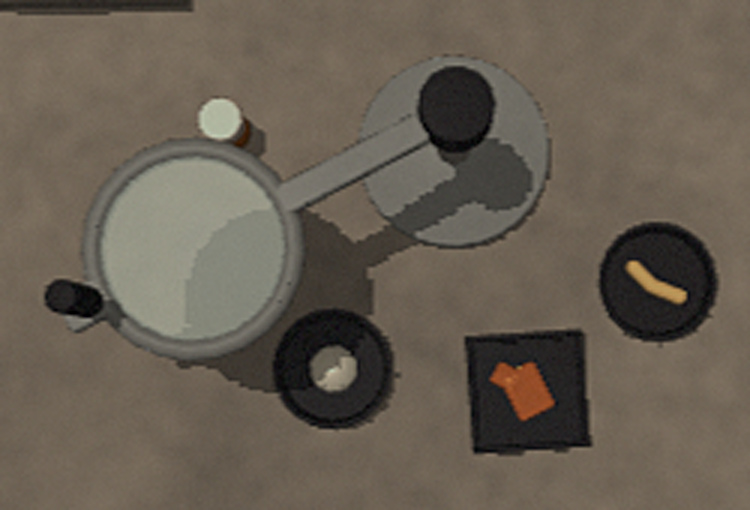

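Pivot ≈ (0.611, −0.020), lens ≈ (0.550, 0.096), so the pin is ≈ (0.527, 0.139). Tray ≈ (0.487, −0.0565), which puts the pin goal at ≈ (0.438, −0.070). Next I move above the pin.

```bash
python3 -m inch '[0.7,3.9,-4.2,0,0,0,0, 0.7,3.9,-4.2,0,0,0,0, 0.7,3.9,-4.2,0,0,0,0, 0.7,3.9,-4.2,0,0,0,0, 0.7,3.9,-4.2,0,0,0,0, 0.7,3.9,-4.2,0,0,0,0, 0.7,3.9,-4.2,0,0,0,0, 0.7,3.9,-4.2,0,0,0,0]'; python3 -m inch '[0.7,3.9,-4.2,0,0,0,0, 0.7,3.9,-4.2,0,0,0,0, 0.7,3.9,-4.2,0,0,0,0, 0.7,3.9,-4.2,0,0,0,0, 0.7,3.9,-4.2,0,0,0,0, 0.7,0,0,0,0,0,0, 0.7,0,0,0,0,0,0]'
python3 - <<'E'
from h import *
P=np.array([.527,.139]);o=get_obs();print(o["ee_pos"],o["orientation"],o["t"])
from scipy.spatial.transform import Rotation as R
print(100*R.from_quat(o["orientation"]).inv().apply(np.r_[P,.149]-o["ee_pos"]))
# pin refine using triangulation of mid top: top cap in top view, top in side view
print(atz("top",188.5,259,.185),proj("side",[*P,.185]),proj("side",[*P,.135]),proj("top",[*P,.185]))
E
```

```text
t: 1.1
ee_pos: [0.3598, -0.1574, 0.2313]
orientation: [0.993, 0.118, 0.0, 0.0]
contact_force: [0.9, -0.9, -0.4]
opening: 0.0598
finger_force: 0.0
t: 1.98
ee_pos: [0.499, 0.0905, 0.2307]
orientation: [0.993, 0.118, -0.001, 0.0]
contact_force: [0.2, -0.1, 0.2]
opening: 0.0597
finger_force: 0.0
[0.49895961 0.09045258 0.23070495] [ 9.92964221e-01  1.18410613e-01 -9.38152925e-04  3.21447687e-04] 1.975
[ 3.88286171 -4.062619    8.16129024]
[0.527091   0.14149562 0.185     ] [290.76077579 131.04209252] [291.39062587 163.24115106] [190.58520462 259.06261448]
```

```bash
python3 -m inch '[0.7,3.9,-4.15,0,0,0,0, 0.7,0,0,0,0,0,0, 0.7,0,0,2.7,0,0,0, 0.7,0,0,2.7,0,0,0, 0.7,0,0,2.7,0,0,0, 0.7,0,0,0,0,0,0]'
python3 - <<'E'
from h import *
o=get_obs();print(o["ee_pos"],o["contact_force"])
cv2.imwrite("pics/s2.png",cv2.resize(get_image("side")[60:240,200:440,::-1],(800,600)))
E
```

```text
t: 2.72
ee_pos: [0.5256, 0.1381, 0.1487]
orientation: [0.993, 0.117, -0.003, 0.001]
contact_force: [1.1, 0.4, 1.1]
opening: 0.0598
finger_force: 0.0
[0.52562748 0.13812305 0.14873393] [1.13606796 0.35427886 1.05958966]
```

View pics/s2.png

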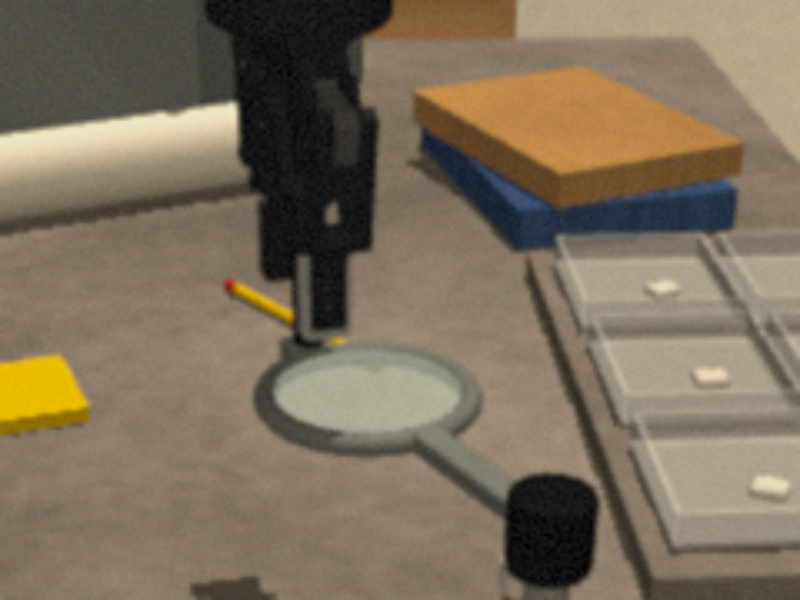

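The near finger stands in front of the pin, whose base shows at (305,340), and it clears the lens ring. Next I close the fingers.

```bash
python3 -m inch '[0,0,0,0,0,0,0, 0,0,0,0,0,0,0, 0,0,0,0,0,0,0, 0,0,0,0,0,0,0, 0,0,0,0,0,0,0, 0,0,0,0,0,0,0]'
python3 - <<'E'
from h import *
from scipy.spatial.transform import Rotation as R
o=get_obs();e=o["ee_pos"];r=R.from_quat(o["orientation"]);C=np.array([.611,-.020])
v=e[:2]-C;a=np.arctan2(v[1],v[0]);print(e,np.hypot(*v),np.degrees(a),o["orientation"])
b=np.arctan2(-.0365,-.124)%(2*np.pi);print(np.degrees(b))
p=e[:2]
for t in np.linspace(a,b,17)[1:]:
    q=C+.18*np.array([np.cos(t),np.sin(t)]);print(np.round(q,4),np.round(100*r.inv().apply(np.r_[q-p,0]),2));p=q
E
```

```text
t: 3.52
ee_pos: [0.5282, 0.1406, 0.1514]
orientation: [0.993, 0.118, 0.001, -0.0]
contact_force: [-2.0, -0.4, 6.3]
opening: 0.0124
finger_force: 58.4
[0.52819918 0.14061507 0.15140819] 0.18070189746923124 117.27216338254324 [ 9.92989599e-01  1.18198720e-01  8.16045329e-04 -2.29983501e-04]
196.40204759851918
[0.515  0.1323] [-1.48  0.5  -0.  ]
[0.5023 0.1234] [-1.45  0.56 -0.  ]
[0.4903 0.1135] [-1.4   0.68 -0.  ]
[0.4792 0.1026] [-1.33  0.8  -0.  ]
[0.4692 0.0908] [-1.26  0.91 -0.  ]
[0.4601 0.0782] [-1.17  1.02 -0.  ]
[0.4522 0.0648] [-1.08  1.11 -0.  ]
[0.4455 0.0508] [-0.98  1.2  -0.  ]
[0.44   0.0363] [-0.87  1.28 -0.  ]
[0.4358 0.0213] [-0.76  1.35 -0.  ]
[0.4329 0.0061] [-0.64  1.41 -0.  ]
[ 0.4313 -0.0094] [-0.52  1.46 -0.  ]
[ 0.4311 -0.0249] [-0.39  1.5  -0.  ]
[ 0.4322 -0.0404] [-0.26  1.53 -0.  ]
[ 0.4346 -0.0558] [-0.12  1.55 -0.  ]
[ 0.4383 -0.0708] [ 0.01  1.55 -0.  ]
```

Gripped at radius 0.181 m, which fits. First half of the arc:

```bash
python3 -m inch '[0,-1.48,0.5,0,0,0,0, 0,-1.45,0.56,0,0,0,0, 0,-1.4,0.68,0,0,0,0, 0,-1.33,0.8,0,0,0,0, 0,-1.26,0.91,0,0,0,0, 0,-1.17,1.02,0,0,0,0, 0,-1.08,1.11,0,0,0,0, 0,0,0,0,0,0,0]'
```

```text
t: 4.53
ee_pos: [0.4492, 0.0651, 0.1513]
orientation: [0.993, 0.118, -0.002, -0.001]
contact_force: [-8.3, 5.1, 12.2]
opening: 0.012
finger_force: 59.9
```

```bash
python3 -m inch '[0,-1.1,1.1,0,0,0,0, 0,-0.87,1.28,0,0,0,0, 0,-0.76,1.35,0,0,0,0, 0,-0.64,1.41,0,0,0,0, 0,-0.52,1.46,0,0,0,0, 0,-0.39,1.5,0,0,0,0, 0,-0.26,1.53,0,0,0,0, 0,0,0,0,0,0,0]'
python3 - <<'E'
from h import *
cv2.imwrite("pics/t3.png",cv2.resize(get_image("top")[150:350,200:460,::-1],(780,600)))
E
```

```text
t: 5.52
ee_pos: [0.4286, -0.0412, 0.151]
orientation: [0.993, 0.118, -0.002, 0.001]
contact_force: [-5.6, -5.5, 10.4]
opening: 0.0122
finger_force: 60.3
```

View pics/t3.png

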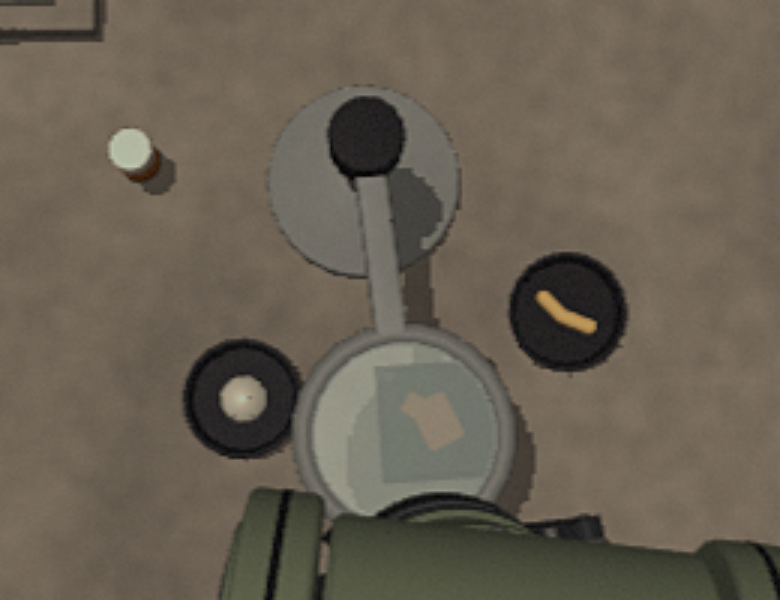

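Nearly there: the lens is centred left of the tray in the crop (405,430 against 430,422), so about 10° of swing is left.

```bash
python3 -m inch '[0,-0.1,1.53,0,0,0,0, 0,0.05,1.53,0,0,0,0, 0,0,0,0,0,0,0, 0,0,0,0,0,0,0, 0,0,0,0,0,0,0]'
python3 - <<'E'
from h import *
cv2.imwrite("pics/t4.png",cv2.resize(get_image("top")[150:350,200:460,::-1],(780,600)))
E
```

```text
t: 6.2
ee_pos: [0.4352, -0.0703, 0.1511]
orientation: [0.993, 0.119, -0.002, 0.001]
contact_force: [-6.7, -2.0, 9.5]
opening: 0.0125
finger_force: 60.2
```

View pics/t4.png

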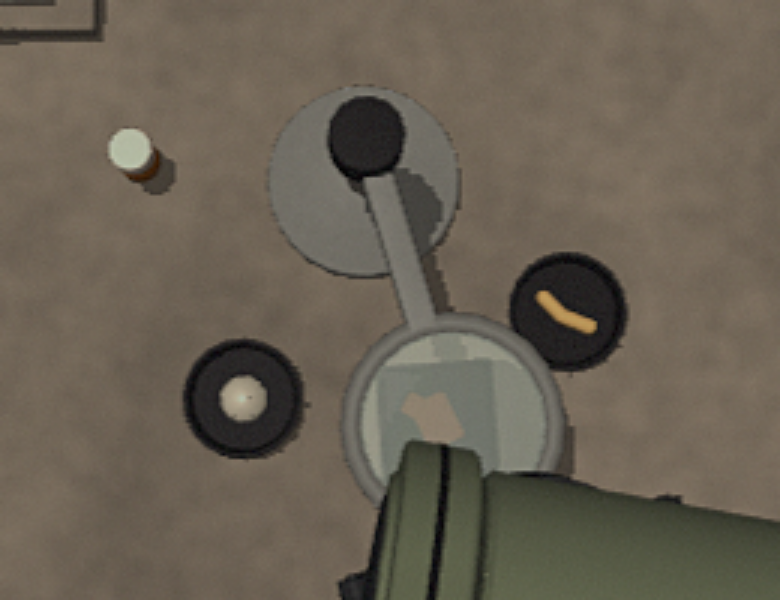

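The lens centre at crop (454,421) maps to y ≈ −0.056, which matches the tray. Next I release and lift straight up.

```bash
python3 -m inch '[0.6,0,0,0,0,0,0, 0.6,0,0,0,0,0,0, 0.6,0,0,0,0,0,0, 0.6,0,0,0,0,0,0, 0.6,0,0,-2.5,0,0,0, 0.6,0,0,-4,0,0,0, 0.6,0,0,-4,0,0,0, 0.6,0,0,0,0,0,0]'; python3 -m inch '[0.6,-2,5,0,0,0,0, 0.6,-2,5,0,0,0,0, 0.6,-2,5,0,0,0,0, 0.6,-2,5,0,0,0,0, 0.6,-1,5,0,0,0,0, 0.6,0,5,0,0,0,0, 0.6,0,0,0,0,0,0, 0.6,0,0,0,0,0,0]'
python3 - <<'E'
from h import *
cv2.imwrite("pics/t5.png",cv2.resize(get_image("top")[150:350,200:460,::-1],(780,600),interpolation=cv2.INTER_NEAREST))
print(get_obs()["t"])
E
```

```text
t: 7.25
ee_pos: [0.4388, -0.07, 0.2582]
orientation: [0.993, 0.118, 0.003, 0.001]
contact_force: [0.4, -0.5, -0.3]
opening: 0.0514
finger_force: 0.0
t: 8.25
ee_pos: [0.4193, -0.3815, 0.2539]
orientation: [0.993, 0.118, -0.001, -0.001]
contact_force: [0.1, 0.5, 0.2]
opening: 0.0512
finger_force: 0.0
8.3
```

View pics/t5.png

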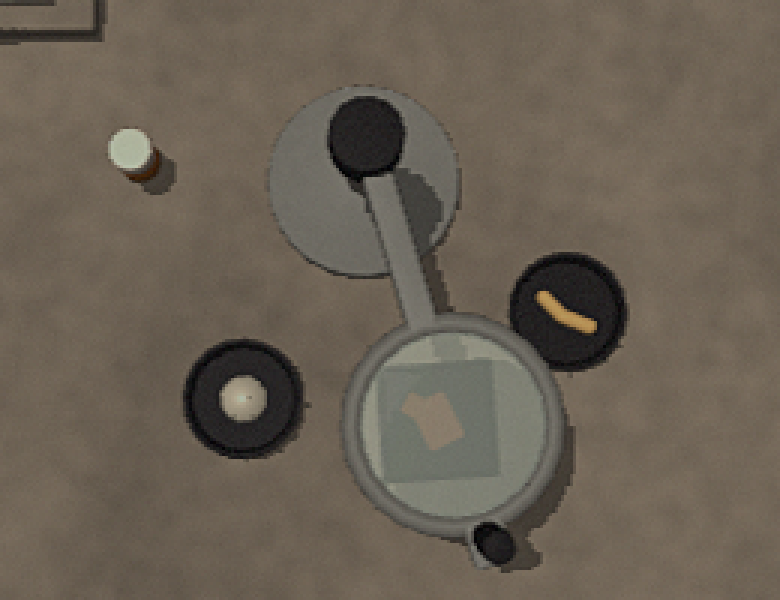

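The arm stayed put. The ring spans crop x 342–567 and y 312–538 (centre 454.5, 425), and the tray is undisturbed at about (438,421). I check this in world coordinates, then hand in.

```bash
python3 - <<'E'
from h import *
l=atz("top",200+454.5/3,150+425/3,.132);print(l, atz("top",345.5,290.2,.014))
d=np.hypot(*(l[:2]-atz("top",345.5,290.2,.014)[:2]));print(d)
if d<.006: print(workorder.sign_off())
E
```

```text
[ 0.48616063 -0.05689574  0.132     ] [ 0.48684636 -0.05613592  0.014     ]
0.0010235046715387998
the job is handed in; nothing more can be done
None
```

The magnifier's arm is swung round and let go with the lens about 1 mm (as measured by the top camera) from centre above the square tray; the tray did not move, and the job was handed in at about 8.3 s.

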